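# Lay the bone carton down over the stop strip

### The job

Tip the tall open cardboard carton over the wooden stop strip that it stands against, so that it comes down gently on its side on the blue pad: foot still at the strip, mouth pointing away from the strip, lying square to the board. Use only the fingertips or the outside of the fingers (for instance from inside the open mouth): do not pinch, lift or carry the carton, and support it all the way down so that it does not drop or slam. Leave the jar, the yellow box and the dish where they are, and finish with the hand clear of everything.

Things in the scene. Friction and masses are not known exactly. Their poses are not given: they have to be found in the camera images.
- carton: Tall empty cardboard carton, open at the top, loose, 0.2 to 0.42 kg: 66 mm deep (x), 84 wide (y), 190 tall (z), walls and floor 4 mm, mouth 58 x 76 mm inside. Origin at the centre of its underside, z towards the mouth. It stands on the bench, its -x face 4 to 9 mm from the stop strip. Past about 20 degrees of lean it falls on by itself unless held back.
- carton_mouth (a point): Centre of the carton's open mouth, level with its rim, 190 mm above the origin along the carton's z.
- carton_mid (a point): Centre of the carton, halfway up, 95 mm above the origin along the carton's z.
- board: Packing board fixed to the bench, 250 mm long (its x), 120 mm wide (its y), 12 mm high: a blue pad with a dark wooden stop strip 15 mm wide, flush with the pad, along its +x end. Its x points to the robot's right, give or take 23 degrees, so the carton tips to the robot's left. Origin at the centre of its underside, on the bench; the top lies at 12 mm.
- stop_edge (a point): Middle of the outer (+x) upper edge of the stop strip, at board x = 125 mm, 12 mm above the bench; axes as the board's. When the carton is tipped over the strip its foot stays behind it (it may slide some mm) and it ends lying with its -x face on the pad.
- jar: Bystander: amber glass jar with white lid, 52 mm across, 75 mm tall, loose, 25 mm or more from one of the board's long sides. Origin at the centre of its underside.
- keepbox: Bystander: small yellow plastic box, 70 x 55 x 40 mm, loose, likewise beside the board. Origin at the centre of its underside.
- dish: Bystander: small white dish, 68 mm across, 30 mm tall, loose, likewise beside the board. Origin at the centre of its underside.
Mind the look-alikes: they are no part of the job. There is more than one size of the carton; the one meant has the size given above.

How it is judged:
By the outcome, as a careful person would: the job done as asked, in the order asked, and still so for the second after the job is handed in, with the robot touching nothing.
It also fails if it takes over 45 s, if anything falls off the work surface, if the arm or the gripper's body presses on something with over 40 N, if the wrist force passes 120 N, or if a joint passes its speed limit or range.

### The arm

A 6-joint arm with a two-finger parallel gripper is mounted at the origin on the work surface. World frame = base frame: x ahead of the robot, y to its left, z up, the work surface at z = 0. Lengths are in mm, angles in rad, forces in N, time in s.
With the tool pointing down it reaches from about 350 to 975 mm from the base axis. Payload 7.1 kg.
Tool frame: the origin (TCP) lies midway between the tips of the shut fingers; the grasp point (between the pads) lies 19 mm behind it; z points along the fingers, y is the line along which they close (so a half turn about z gives the same grasp; the last joint's range is limited). The gripper opens to 88 mm and grips with 3 to 60 N. Pads are 20 mm wide; open, the fingers measure 115 mm over their backs; the gripper's body (75 mm by 178 mm) begins 61 mm behind the grasp point.
Start: joints at [1.111, 0.423, 1.63, -0, 1.089, -0.019], TCP at [266.632, 565.254, 222.675] pointing down, gripper open.
Joint ranges: [-3, 3], [-0.9, 2.11], [0.09, 2.58], [-1.31, 4.45], [0.11, 2.69], [-2.54, 2.54]. Speed limits (rad/s): [2.39, 2.39, 3.01, 3.14, 3.14, 3.14].

### API

Orientations are given as a rotation vector (axis times angle).
In Python, from workcell import ctrl gives the robot as it stands. The module is installed in compiled form; this text tells all that it offers.
- The arm moves only by the tool servo_tool, never from a script. Its argument "increments" is a list of rows, each a list of 7 numbers: the shift along the world's x, y, z in cm, then the turn, a rotation vector about the world's x, y, z in degrees, then the opening, from -1 (shut) to 1 (fully open). A call has 1 to 20 rows; each row is the pose to reach, as a shift and turn from the pose commanded when the call began; what a row does not reach only later rows make up. A row lasts 1/12 s, in which the tool goes at most 41.7 mm and 7.16 degrees, less where a joint would pass 70% of its speed; a pose out of reach is approached as far as the arm can. A call with a gripper value outside its range is refused whole. The fingers move at their own pace and stop on an object; the grip force is fixed at half the most. Time passes only in rows, so rows that repeat a pose let the fingers close. It gives the time, the measured TCP pose, the force, the opening and the grip force at its end, in the units of the state.
- ctrl.get_obs(): the state, without advancing time (a new reading comes with each control period).
- ctrl.get_image(name): name is "scene" or "top" or "wrist"; returns a dict with "image" (420x560x3 uint8, red, green, blue), "fx", "fy", "cx", "cy" (pixels), "extrinsics" (4x4, takes a point from camera to world coordinates); the wrist camera has in their place "tool_from_camera" (4x4, takes a point from camera to tool coordinates, whose origin is the TCP and whose axes are the flange's). Camera axes: x right, y up, looking along -z (the intrinsics and any distortion apply to the point x, -y, -z); pixel columns grow to the right and rows downward; lengths in mm; the calibration is good to about 2 mm. The wrist camera is an equidistant fisheye: a pixel r from the principal point sees the ray r / f radians off the axis. A picture is of the moment at which its call begins: read the wrist's pose just before it. There is no depth.
- ctrl.close_job(): hands the job in; it is judged then, once.
The state is a dict: "t": time; "qpos": joint angles; "qvel": joint speeds; "joint_torque": joint torques, N m; "ee_pos": TCP position; "orientation": TCP orientation; "ft_force": force on the tool from outside, world axes, zero at the start; "moment": the same for the moment, N m; "width": finger opening in mm; "grasp_force": force on a finger pad.
Only numpy, scipy, OpenCV 4.12 (cv2) and the standard library are available. Lean on these libraries where they do the work, as an engineer would, in place of code of your own. Each camera call takes 0.05 s, during which the arm holds its last target. There are 200 camera calls.

## Working session

There is one attempt and no reset: what is moved stays moved. The work goes in short steps, Python scripts to look and compute and a tool call to move; the robot and the scene stay as the last step left them, time stands still between calls to the robot, and variables do not carry over. Pictures are saved under pics/ and viewed, at most 10 in all, crops included, and the job is handed in when it is done.

Besides the shell and the picture viewer there is one more tool, called after "Request:" in YAML: its name, and indented under it one key for each argument. servo_tool: Moves the arm, as the interface text tells. Its arguments: {"type":"object","properties":{"increments":{"type":"array","items":{"type":"array","items":{"type":"number"}}}},"required":["increments"]}

```bash
mkdir -p pics; cat > h.py <<'E'
import numpy as np,cv2,json
from workcell import ctrl
def grab(n):
    d=ctrl.get_image(n); cv2.imwrite(f'pics/{n}_{grab.k}.png',d['image'][:,:,::-1]); return d
grab.k=0
def ray(d,u,v):
    E=np.array(d['extrinsics']); c=np.array([(u-d['cx'])/d['fx'],-(v-d['cy'])/d['fy'],-1]); return E[:3,3],E[:3,:3]@c
def onz(d,u,v,z):
    o,r=ray(d,u,v); return o+r*(z-o[2])/r[2]
def proj(d,p):
    E=np.linalg.inv(np.array(d['extrinsics'])); c=E[:3,:3]@np.array(p)+E[:3,3]
    return d['cx']-d['fx']*c[0]/c[2], d['cy']+d['fy']*c[1]/c[2]
E
python3 - <<'E'
from h import *
import pickle
D={n:grab(n) for n in('top','scene')}
pickle.dump(D,open('d0.pkl','wb'))
for n in D: print(n,D[n]['fx'],np.round(D[n]['extrinsics'],2).tolist(),[k for k in D[n]])
print(ctrl.get_obs())
a=cv2.imread('pics/top_0.png');b=cv2.imread('pics/scene_0.png')
E
```

```text
top 425.38082327195787 [[0.02, 0.99, -0.1, 538.24], [-1.0, 0.02, 0.01, -64.07], [0.01, 0.1, 0.99, 876.55], [0.0, 0.0, 0.0, 1.0]] ['image', 'fx', 'fy', 'cx', 'cy', 'extrinsics']
scene 424.35088253303667 [[-0.65, -0.66, 0.38, 966.74], [0.76, -0.57, 0.32, 241.06], [-0.0, 0.5, 0.87, 936.01], [0.0, 0.0, 0.0, 1.0]] ['image', 'fx', 'fy', 'cx', 'cy', 'extrinsics']
{'t': 0.1, 'qpos': array([ 1.11099346e+00,  4.23764161e-01,  1.63056703e+00, -8.27756548e-06,
        1.08859069e+00, -1.89574676e-02]), 'qvel': array([-1.57238774e-03, -2.44880866e-03, -3.21386137e-03, -2.00043887e-05,
       -1.67175139e-03, -1.65254638e-03]), 'joint_torque': array([ 5.28899673e-04, -5.45616710e+01, -2.74326915e+01,  6.46745134e-02,
        1.87364628e-02, -3.65570281e-05]), 'ee_pos': array([266.43377202, 564.83959508, 221.99787661]), 'orientation': array([-6.86811075e-01, -3.06528228e+00,  2.03094351e-03]), 'ft_force': array([-0.25665587, -0.50210061,  0.12221404]), 'moment': array([ 0.01363631, -0.04910816,  0.02893634]), 'grasp_force': 0.0, 'width': 87.45468973541585}
```

View pics/top_0.png

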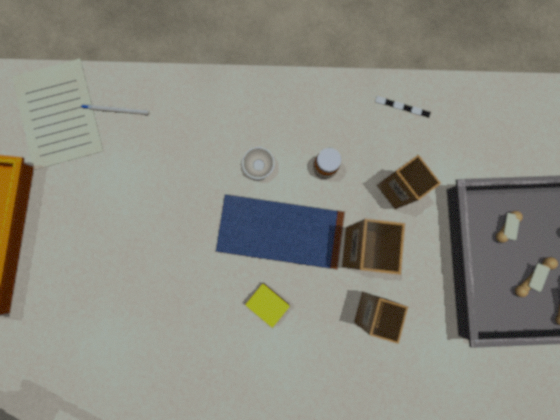

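View pics/scene_0.png

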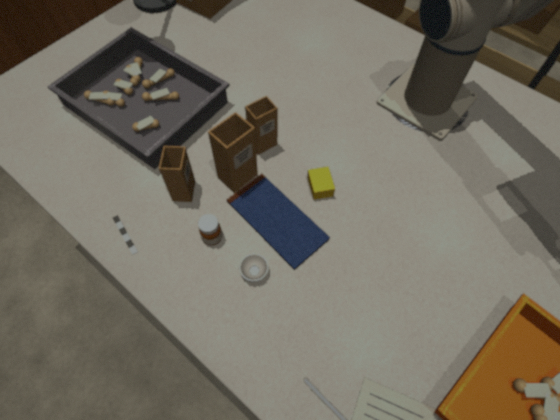

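The top view shows the board at about (218–343, 195–268), with its strip at the right end. The right carton's mouth is at about (363–405, 220–275). The jar (327,163) and dish (258,163) are above the board, and the yellow box (268,305) is below it. Two smaller cartons are decoys.

```bash
python3 - <<'E'
from h import *
import pickle
D=pickle.load(open('d0.pkl','rb'));d=D['top'];a=cv2.imread('pics/top_0.png');hsv=cv2.cvtColor(a,cv2.COLOR_BGR2HSV)
m=cv2.inRange(hsv,(100,90,30),(125,255,200));m[:, :200]=0
c=max(cv2.findContours(m,0,2)[0],key=cv2.contourArea)
r=cv2.boxPoints(cv2.minAreaRect(c));print('pad',r.tolist())
P=np.array([onz(d,u,v,12) for u,v in r]);print(P.round(1).tolist())
ctr=P.mean(0);s=np.linalg.norm(P-np.roll(P,-1,0),axis=1);print('sides',s.round(1))
e=[(P[(i+1)%4]-P[i]) for i in range(4)];L=max(e[:2],key=np.linalg.norm);L=L*np.sign(-L[1]);bx=L/np.linalg.norm(L)
print('ctr',ctr,'bx',bx,'yaw of bx from -y',np.degrees(np.arctan2(bx[0],-bx[1])))
se=ctr+bx*(235/2+15);se2=ctr+bx*132.5;print('stop edge',se)
# yellow, jar lid etc
y=cv2.inRange(hsv,(22,120,120),(36,255,255));y[:,:60]=0
r=cv2.boxPoints(cv2.minAreaRect(max(cv2.findContours(y,0,2)[0],key=cv2.contourArea)));print('yellow top',[onz(d,u,v,40)[:2].round().tolist() for u,v in r])
print('jar',onz(d,327,158,75)[:2],'dish',onz(d,258,162,30)[:2])
for n,(x0,y0,x1,y1) in {'top':(325,140,460,350),'scene':(150,80,340,280)}.items():
    im=cv2.imread(f'pics/{n}_0.png')[y0:y1,x0:x1]; k=min(800/im.shape[1],600/im.shape[0]);k=int(k) if k>=1 else k
    cv2.imwrite(f'pics/c_{n}.png',cv2.resize(im,None,fx=k,fy=k,interpolation=cv2.INTER_CUBIC));print(n,k)
t=cv2.imread('pics/c_top.png')
E
```

```text
pad [[216.28094482421875, 250.64515686035156], [224.408447265625, 194.9137420654297], [337.09521484375, 211.3472442626953], [328.96771240234375, 267.07867431640625]]
[[548.8, 52.5, 12.0], [663.0, 40.3, 12.0], [634.8, -191.3, 12.0], [521.2, -175.9, 12.0]]
sides [114.8 233.3 114.6 230.1]
ctr [591.93784125 -68.60961448  12.        ] bx [-0.12088521 -0.99266649  0.        ] yaw of bx from -y -6.9431931026371645
stop edge [ 575.92055138 -200.13792484   12.        ]
yellow top [[447.0, -9.0], [489.0, -43.0], [446.0, -98.0], [404.0, -64.0]]
jar [ 730.44822712 -161.67699094] dish [729.35246979 -27.3634193 ]
top 2
scene 3
```

View pics/c_top.png

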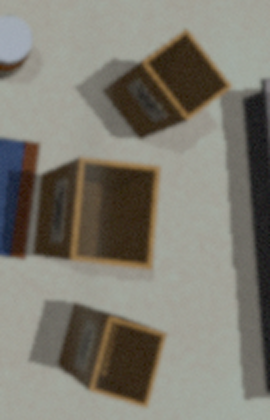

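View pics/c_scene.png

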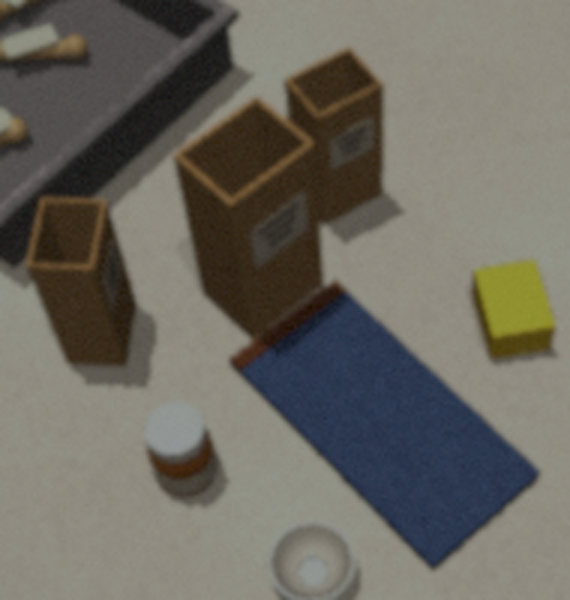

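```bash
python3 - <<'E'
from h import *
import pickle
D=pickle.load(open('d0.pkl','rb'))
T=np.array([(79,160),(159,167),(152,267),(76,258)])/2+[325,140]
S=np.array([(258,101),(314,143),(233,203),(180,157)])/3+[150,80]
def rep(n,q,z):
    P=np.array([onz(D[n],u,v,z) for u,v in q])[:,:2]
    r=cv2.minAreaRect(P.astype(np.float32));print(n,P.round(1).tolist(),'ctr',P.mean(0).round(1),r, 'sides',np.linalg.norm(P-np.roll(P,-1,0),axis=1).round(1))
rep('top',T,190);rep('scene',S,190)
# strip ends in scene, board corners
B=np.array([(340,285),(232,361),(434,567),(538,474)])/3+[150,80]
rep('scene',B,12)
E
```

```text
top [[601.9, -209.8], [597.7, -274.9], [517.1, -268.6], [522.9, -207.6]] ctr [ 559.9 -240.2] ((559.4678344726562, -239.77862548828125), (65.21591186523438, 80.82129669189453), 86.37773132324219) sides [65.2 80.8 61.3 79. ]
scene [[520.1, -261.1], [522.9, -200.7], [603.2, -207.9], [598.0, -267.7]] ctr [ 561.  -234.3] ((560.4307861328125, -234.25013732910156), (60.403804779052734, 80.65499114990234), 85.05756378173828) sides [60.5 80.7 60.  78.2]
scene [[520.1, -182.8], [636.5, -201.0], [667.8, 43.9], [552.8, 57.1]] ctr [594.3 -70.7] ((593.731201171875, -71.07603454589844), (246.92669677734375, 117.83795928955078), 82.72383117675781) sides [117.9 246.9 115.8 242.1]
```

The scene view agrees with the top view: the carton stands against the strip at about crop pixel (255,335) and the pad is clear.

My plan is to keep the two fingers side by side inside the mouth and lag the tool tilt, so the tip pushes the near wall and the finger shaft then catches the far rim. First I'll test the final tilt in free air on the way over.

```bash
cat > k.py <<'E'
import numpy as np,sys
from scipy.spatial.transform import Rotation as R
bx=np.array([-.121,-.9927,0]);by=np.array([.9927,-.121,0]);E=np.array([565.3,-197.3,0.])
R0=R.from_rotvec([-.6868,-3.0653,0])               # start
RD=R.from_rotvec([0,0,-71.7],degrees=True)*R0      # down, fingers along board y
def ori(phi): return R.from_rotvec(-phi*by,degrees=True)*RD
def pos(s,z): return E+s*bx+[0,0,z]
def row(p0,r0,p1,r1): return np.r_[(p1-p0)/10,(r1*r0.inv()).as_rotvec(degrees=True)].round(2).tolist()
def sz(p): d=np.array(p)-E; return d@bx,d@by,p[2]
E
python3 - <<'E'
from k import *
p0=np.array([266.632,565.254,222.675])
pt=pos(-120,250);print(row(p0,R0,pt,ori(57)))
print(row(pt,ori(57),pos(30,270),ori(-15)))
E
```

```text
[31.32, -64.34, 2.73, -53.06, -29.29, -65.38]
[-1.81, -14.89, 2.0, 71.47, -8.71, 0.0]
```

Request:
servo_tool:
  increments:
    - [31.32,-64.34,2.73,-53.06,-29.29,-65.38,-0.25]
    - [31.32,-64.34,2.73,-53.06,-29.29,-65.38,-0.25]
    - [31.32,-64.34,2.73,-53.06,-29.29,-65.38,-0.25]
    - [31.32,-64.34,2.73,-53.06,-29.29,-65.38,-0.25]
    - [31.32,-64.34,2.73,-53.06,-29.29,-65.38,-0.25]
    - [31.32,-64.34,2.73,-53.06,-29.29,-65.38,-0.25]
    - [31.32,-64.34,2.73,-53.06,-29.29,-65.38,-0.25]
    - [31.32,-64.34,2.73,-53.06,-29.29,-65.38,-0.25]
    - [31.32,-64.34,2.73,-53.06,-29.29,-65.38,-0.25]
    - [31.32,-64.34,2.73,-53.06,-29.29,-65.38,-0.25]
    - [31.32,-64.34,2.73,-53.06,-29.29,-65.38,-0.25]
    - [31.32,-64.34,2.73,-53.06,-29.29,-65.38,-0.25]
    - [31.32,-64.34,2.73,-53.06,-29.29,-65.38,-0.25]
    - [31.32,-64.34,2.73,-53.06,-29.29,-65.38,-0.25]
    - [31.32,-64.34,2.73,-53.06,-29.29,-65.38,-0.25]
    - [31.32,-64.34,2.73,-53.06,-29.29,-65.38,-0.25]
    - [31.32,-64.34,2.73,-53.06,-29.29,-65.38,-0.25]
    - [31.32,-64.34,2.73,-53.06,-29.29,-65.38,-0.25]
    - [31.32,-64.34,2.73,-53.06,-29.29,-65.38,-0.25]
    - [31.32,-64.34,2.73,-53.06,-29.29,-65.38,-0.25]

```text
t: 1.77
ee_pos: [579.2, -78.2, 249.5]
orientation: [1.734, 1.534, -0.942]
ft_force: [-0.5, 0.5, 0.9]
width: 32.8
grasp_force: 0.0
```

```bash
python3 - <<'E'
from k import *
from workcell import ctrl
o=ctrl.get_obs();print(o['qpos'].round(2),o['ft_force'].round(2),np.degrees((R.from_rotvec(o['orientation'])*ori(57).inv()).magnitude()))
print(row(pos(-120,250),ori(57),pos(33,270),ori(-15)))
E
```

```text
[ 0.27  0.58  1.67 -0.89  1.48  0.76] [-0.45  0.5   0.91] 0.09476617144758956
[-1.85, -15.19, 2.0, 71.47, -8.71, 0.0]
```

Request:
servo_tool:
  increments:
    - [-1.85,-15.19,2.0,71.47,-8.71,0.0,-0.25]
    - [-1.85,-15.19,2.0,71.47,-8.71,0.0,-0.25]
    - [-1.85,-15.19,2.0,71.47,-8.71,0.0,-0.25]
    - [-1.85,-15.19,2.0,71.47,-8.71,0.0,-0.25]
    - [-1.85,-15.19,2.0,71.47,-8.71,0.0,-0.25]
    - [-1.85,-15.19,2.0,71.47,-8.71,0.0,-0.25]
    - [-1.85,-15.19,2.0,71.47,-8.71,0.0,-0.25]
    - [-1.85,-15.19,2.0,71.47,-8.71,0.0,-0.25]
    - [-1.85,-15.19,2.0,71.47,-8.71,0.0,-0.25]
    - [-1.85,-15.19,2.0,71.47,-8.71,0.0,-0.25]
    - [-1.85,-15.19,2.0,71.47,-8.71,0.0,-0.25]
    - [-1.85,-15.19,2.0,71.47,-8.71,0.0,-0.25]
    - [-1.85,-15.19,2.0,71.47,-8.71,0.0,-0.25]

```text
t: 2.85
ee_pos: [561.3, -228.5, 269.5]
orientation: [-2.211, -1.96, -0.288]
ft_force: [0.9, -0.0, 0.2]
width: 32.7
grasp_force: 0.0
```

```bash
python3 - <<'E'
from k import *
from h import *
grab.k=1
o=ctrl.get_obs();d=grab('wrist');print(o['qpos'].round(2),o['ft_force'].round(2),sz(o['ee_pos']),o['t'])
T=np.array(d['tool_from_camera']);print(T.round(2).tolist(),d['fx'])
# predicted mouth corners in wrist fisheye
Rm=R.from_rotvec(o['orientation']).as_matrix()
C=np.eye(4);C[:3,:3]=Rm;C[:3,3]=o['ee_pos'];W=np.linalg.inv(C@T)
im=cv2.imread('pics/wrist_1.png')
for s in(11,69):
  for y in(-38,38):
    c=W[:3,:3]@(pos(s,190)+y*by)+W[:3,3];v=np.array([c[0],-c[1],-c[2]]);th=np.arccos(v[2]/np.linalg.norm(v));q=v[:2]/np.linalg.norm(v[:2])*th*d['fx']
    cv2.circle(im,(int(q[0]+d['cx']),int(q[1]+d['cy'])),3,(0,255,0),-1)
cv2.imwrite('pics/wrist_1m.png',im)
E
```

```text
[-0.53  0.4   1.58  0.25  1.28 -0.49] [ 0.89 -0.    0.2 ] (np.float64(31.500464080415284), np.float64(-0.1524654054833363), np.float64(269.47511488886374)) 2.85
[[0.0, 0.96, 0.28, 76.24], [1.0, -0.0, -0.0, -0.59], [-0.0, 0.28, -0.96, -161.42], [0.0, 0.0, 0.0, 1.0]] 325.19226210127806
```

View pics/wrist_1m.png

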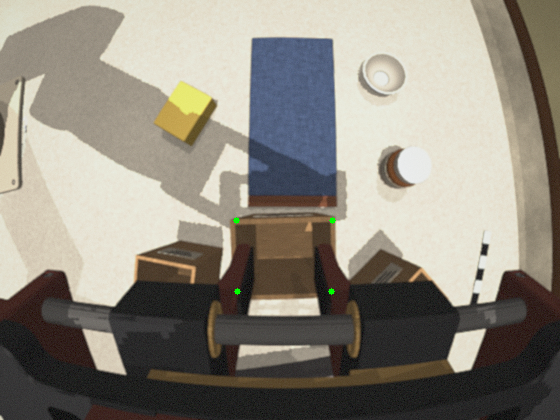

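The predicted mouth corners (236–332, 220–291) sit on the mouth seen in the image, and the fingers line up between them. Next I descend straight in.

Request:
servo_tool:
  increments:
    - [0,0,-3,0,0,0,-0.25]
    - [0,0,-6,0,0,0,-0.25]
    - [0,0,-8,0,0,0,-0.25]
    - [0,0,-10,0,0,0,-0.25]
    - [0,0,-11.5,0,0,0,-0.25]
    - [0,0,-13,0,0,0,-0.25]
    - [0,0,-13,0,0,0,-0.25]
    - [0,0,-13,0,0,0,-0.25]

```text
t: 3.57
ee_pos: [561.4, -228.2, 139.8]
orientation: [-2.209, -1.96, -0.289]
ft_force: [0.2, 0.7, 0.4]
width: 32.9
grasp_force: 0.0
```

Request:
servo_tool:
  increments:
    - [0.06,0.5,0,0,0,0,-0.25]
    - [0.1,0.8,0,0,0,0,-0.25]
    - [0.13,1.1,0,0,0,0,-0.25]
    - [0.13,1.1,0,0,0,0,-0.25]

```text
t: 3.9
ee_pos: [563.2, -218.5, 141.0]
orientation: [-2.212, -1.96, -0.292]
ft_force: [0.1, -0.0, 0.7]
width: 32.9
grasp_force: 0.3
```

Request:
servo_tool:
  increments:
    - [0.03,0.24,0,0,0,0,-0.25]
    - [0.06,0.48,0,0,0,0,-0.25]
    - [0.09,0.71,0,0,0,0,-0.25]
    - [0.12,0.95,0,0,0,0,-0.25]
    - [0.15,1.19,0,0,0,0,-0.25]
    - [0.17,1.43,0,0,0,0,-0.25]
    - [0.2,1.67,0,0,0,0,-0.25]
    - [0.23,1.9,0,0,0,0,-0.25]
    - [0.26,2.14,0,0,0,0,-0.25]
    - [0.26,2.14,0,0,0,0,-0.25]

```text
t: 4.73
ee_pos: [565.2, -197.1, 139.9]
orientation: [-2.211, -1.958, -0.291]
ft_force: [0.8, -0.7, -0.6]
width: 32.9
grasp_force: 0.2
```

```bash
python3 - <<'E'
from k import *
from h import *
grab.k=2
o=ctrl.get_obs();d=grab('scene');print(o['ft_force'].round(2),sz(o['ee_pos']),o['t'])
im=d['image'][80:260,150:360,::-1];cv2.imwrite('pics/c2.png',cv2.resize(im,None,fx=3,fy=3,interpolation=2))
E
```

```text
[ 0.83 -0.72 -0.64] (np.float64(-0.15943181559806874), np.float64(-0.1512980001661153), np.float64(139.92272142038297)) 4.7333
```

View pics/c2.png

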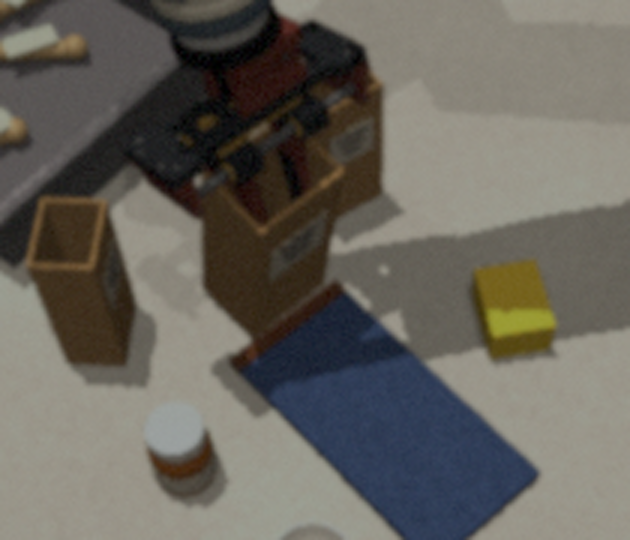

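The carton is leaning about 9°. Its foot is still at about (255,335), and the rim's front corner has moved to (263,231). The tipping works, so I'll generate the rest of the path.

```bash
cat > path.py <<'E'
from k import *
def tcp(th,a=33,u=140,w=15,g=7,p=13.9):
    t=np.radians(th);U=np.array([-np.sin(t),np.cos(t)]);W=np.array([np.cos(t),np.sin(t)])
    q=np.array([g,0])+u*U+w*W if th<30 else np.array([0,12])+(u-p)*U+w*W
    return pos(*q),ori(th-a)
def seg(start,ths,**k):
    return [row(*start,*tcp(t,**k))+[-.25] for t in ths]
E
python3 - <<'E'
from path import *
st=(np.array([565.2,-197.66,140]),ori(-15))
a,b=st[0],tcp(18)[0]
print([row(*st,a+(b-a)*i/8,ori(-15))+[-.25] for i in range(1,9)]+seg(st,np.linspace(18,27,13)[1:]))
print(seg(tcp(27),np.linspace(27,42,21)[1:]))
E
```

```text
[[0.03, 0.28, -0.03, 0.0, 0.0, 0.0, -0.25], [0.07, 0.55, -0.06, 0.0, 0.0, 0.0, -0.25], [0.1, 0.83, -0.08, 0.0, 0.0, 0.0, -0.25], [0.14, 1.11, -0.11, 0.0, 0.0, 0.0, -0.25], [0.17, 1.39, -0.14, 0.0, 0.0, 0.0, -0.25], [0.21, 1.66, -0.17, 0.0, 0.0, 0.0, -0.25], [0.24, 1.94, -0.19, 0.0, 0.0, 0.0, -0.25], [0.28, 2.22, -0.22, 0.0, 0.0, 0.0, -0.25], [0.3, 2.4, -0.26, -0.74, 0.09, 0.0, -0.25], [0.32, 2.58, -0.3, -1.49, 0.18, 0.0, -0.25], [0.34, 2.75, -0.35, -2.23, 0.27, 0.0, -0.25], [0.36, 2.93, -0.39, -2.98, 0.36, 0.0, -0.25], [0.38, 3.11, -0.44, -3.72, 0.45, 0.0, -0.25], [0.41, 3.28, -0.49, -4.47, 0.54, 0.0, -0.25], [0.43, 3.46, -0.54, -5.21, 0.64, 0.0, -0.25], [0.45, 3.63, -0.6, -5.96, 0.73, 0.0, -0.25], [0.47, 3.81, -0.66, -6.7, 0.82, -0.0, -0.25], [0.49, 3.98, -0.72, -7.45, 0.91, 0.0, -0.25], [0.51, 4.15, -0.78, -8.19, 1.0, 0.0, -0.25], [0.53, 4.32, -0.84, -8.93, 1.09, 0.0, -0.25]]
[[0.02, 0.17, -0.07, -0.74, 0.09, -0.0, -0.25], [0.04, 0.34, -0.14, -1.49, 0.18, 0.0, -0.25], [0.06, 0.51, -0.21, -2.23, 0.27, 0.0, -0.25], [0.08, 0.68, -0.28, -2.98, 0.36, -0.0, -0.25], [0.1, 0.83, -0.35, -3.72, 0.45, -0.0, -0.25], [0.12, 0.98, -0.42, -4.47, 0.54, 0.0, -0.25], [0.14, 1.13, -0.49, -5.21, 0.64, 0.0, -0.25], [0.16, 1.28, -0.56, -5.96, 0.73, 0.0, -0.25], [0.17, 1.43, -0.64, -6.7, 0.82, -0.0, -0.25], [0.19, 1.58, -0.71, -7.45, 0.91, 0.0, -0.25], [0.21, 1.72, -0.79, -8.19, 1.0, 0.0, -0.25], [0.23, 1.87, -0.87, -8.93, 1.09, -0.0, -0.25], [0.24, 2.01, -0.95, -9.68, 1.18, 0.0, -0.25], [0.26, 2.15, -1.04, -10.42, 1.27, -0.0, -0.25], [0.28, 2.29, -1.12, -11.17, 1.36, 0.0, -0.25], [0.3, 2.43, -1.21, -11.91, 1.45, 0.0, -0.25], [0.31, 2.57, -1.3, -12.66, 1.54, -0.0, -0.25], [0.33, 2.71, -1.39, -13.4, 1.63, 0.0, -0.25], [0.35, 2.85, -1.49, -14.15, 1.72, 0.0, -0.25], [0.36, 2.98, -1.58, -14.89, 1.82, -0.0, -0.25]]
```

Request:
servo_tool:
  increments:
    - [0.03,0.28,-0.03,0,0,0,-0.25]
    - [0.07,0.55,-0.06,0,0,0,-0.25]
    - [0.1,0.83,-0.08,0,0,0,-0.25]
    - [0.14,1.11,-0.11,0,0,0,-0.25]
    - [0.17,1.39,-0.14,0,0,0,-0.25]
    - [0.21,1.66,-0.17,0,0,0,-0.25]
    - [0.24,1.94,-0.19,0,0,0,-0.25]
    - [0.28,2.22,-0.22,0,0,0,-0.25]
    - [0.3,2.4,-0.26,-0.74,0.09,0,-0.25]
    - [0.32,2.58,-0.3,-1.49,0.18,0,-0.25]
    - [0.34,2.75,-0.35,-2.23,0.27,0,-0.25]
    - [0.36,2.93,-0.39,-2.98,0.36,0,-0.25]
    - [0.38,3.11,-0.44,-3.72,0.45,0,-0.25]
    - [0.41,3.28,-0.49,-4.47,0.54,0,-0.25]
    - [0.43,3.46,-0.54,-5.21,0.64,0,-0.25]
    - [0.45,3.63,-0.6,-5.96,0.73,0,-0.25]
    - [0.47,3.81,-0.66,-6.7,0.82,0,-0.25]
    - [0.49,3.98,-0.72,-7.45,0.91,0,-0.25]
    - [0.51,4.15,-0.78,-8.19,1.0,0,-0.25]
    - [0.53,4.32,-0.84,-8.93,1.09,0,-0.25]

```text
t: 6.45
ee_pos: [570.5, -154.3, 131.5]
orientation: [-2.299, -2.035, -0.119]
ft_force: [-0.1, -0.2, -0.6]
width: 33.0
grasp_force: 0.1
```

```bash
python3 - <<'E'
from path import *
from h import *
grab.k=3
o=ctrl.get_obs();d=grab('scene');print(o['ft_force'].round(2),o['moment'].round(2),sz(o['ee_pos']),[sz(tcp(27)[0])],o['t'])
im=d['image'][80:260,150:360,::-1];cv2.imwrite('pics/c3.png',cv2.resize(im,None,fx=3,fy=3,interpolation=2))
E
```

```text
[-0.09 -0.18 -0.59] [-0.07  0.14  0.05] (np.float64(-43.36940927234359), np.float64(-0.0047207685969068896), np.float64(131.5131003691686)) [(np.float64(-43.19764482262441), np.float64(4.6003656915958316e-14), np.float64(131.5507708824647))] 6.45
```

View pics/c3.png

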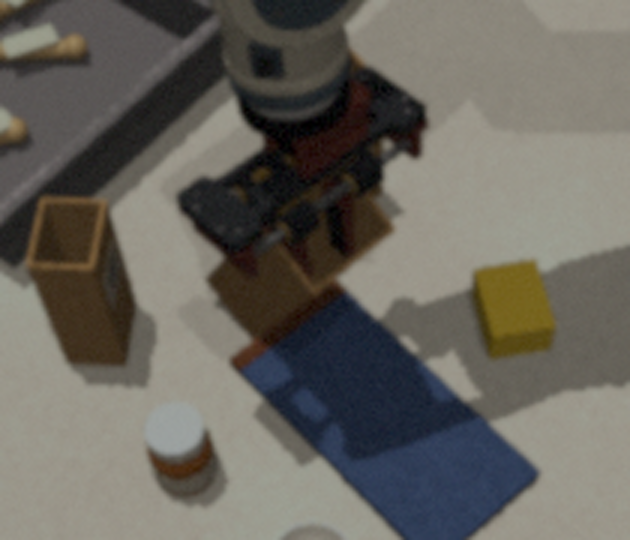

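The carton is leaning about 27°, held by the fingers, with its rim corner at (309,280) and its foot at the strip near (258,338). I'll carry on down.

Request:
servo_tool:
  increments:
    - [0.02,0.17,-0.07,-0.74,0.09,0,-0.25]
    - [0.04,0.34,-0.14,-1.49,0.18,0,-0.25]
    - [0.06,0.51,-0.21,-2.23,0.27,0,-0.25]
    - [0.08,0.68,-0.28,-2.98,0.36,0,-0.25]
    - [0.1,0.83,-0.35,-3.72,0.45,0,-0.25]
    - [0.12,0.98,-0.42,-4.47,0.54,0,-0.25]
    - [0.14,1.13,-0.49,-5.21,0.64,0,-0.25]
    - [0.16,1.28,-0.56,-5.96,0.73,0,-0.25]
    - [0.17,1.43,-0.64,-6.7,0.82,0,-0.25]
    - [0.19,1.58,-0.71,-7.45,0.91,0,-0.25]
    - [0.21,1.72,-0.79,-8.19,1.0,0,-0.25]
    - [0.23,1.87,-0.87,-8.93,1.09,0,-0.25]
    - [0.24,2.01,-0.95,-9.68,1.18,0,-0.25]
    - [0.26,2.15,-1.04,-10.42,1.27,0,-0.25]
    - [0.28,2.29,-1.12,-11.17,1.36,0,-0.25]
    - [0.3,2.43,-1.21,-11.91,1.45,0,-0.25]
    - [0.31,2.57,-1.3,-12.66,1.54,0,-0.25]
    - [0.33,2.71,-1.39,-13.4,1.63,0,-0.25]
    - [0.35,2.85,-1.49,-14.15,1.72,0,-0.25]
    - [0.36,2.98,-1.58,-14.89,1.82,0,-0.25]

```text
t: 8.17
ee_pos: [574.2, -124.5, 115.7]
orientation: [2.27, 2.01, -0.18]
ft_force: [-0.2, 0.8, -1.6]
width: 32.8
grasp_force: 0.2
```

```bash
python3 - <<'E'
from path import *
from h import *
grab.k=4
o=ctrl.get_obs();d=grab('scene');print(o['ft_force'].round(2),o['moment'].round(2),sz(o['ee_pos']),[sz(tcp(42)[0])],o['t'])
im=d['image'][80:260,150:360,::-1];cv2.imwrite('pics/c4.png',cv2.resize(im,None,fx=3,fy=3,interpolation=2))
print(seg(tcp(42),np.linspace(42,58,21)[1:]))
print(seg(tcp(58),np.linspace(58,74,21)[1:]))
print(seg(tcp(74),np.linspace(74,86,21)[1:]))
E
```

```text
[-0.24  0.8  -1.64] [ 0.06  0.01 -0.02] (np.float64(-73.34860921459834), np.float64(-0.014238126180395765), np.float64(115.65734817757229)) [(np.float64(-73.23710195497375), np.float64(-1.1991490052874776e-14), np.float64(115.74752158808228))] 8.1667
[[0.02, 0.14, -0.1, -0.79, 0.1, -0.0, -0.25], [0.03, 0.28, -0.21, -1.59, 0.19, -0.0, -0.25], [0.05, 0.42, -0.32, -2.38, 0.29, -0.0, -0.25], [0.07, 0.56, -0.42, -3.18, 0.39, 0.0, -0.25], [0.09, 0.7, -0.54, -3.97, 0.48, -0.0, -0.25], [0.1, 0.84, -0.65, -4.76, 0.58, -0.0, -0.25], [0.12, 0.97, -0.76, -5.56, 0.68, 0.0, -0.25], [0.13, 1.1, -0.88, -6.35, 0.77, 0.0, -0.25], [0.15, 1.23, -1.0, -7.15, 0.87, 0.0, -0.25], [0.17, 1.36, -1.12, -7.94, 0.97, 0.0, -0.25], [0.18, 1.49, -1.24, -8.74, 1.06, 0.0, -0.25], [0.2, 1.62, -1.37, -9.53, 1.16, -0.0, -0.25], [0.21, 1.74, -1.49, -10.32, 1.26, 0.0, -0.25], [0.23, 1.86, -1.62, -11.12, 1.36, -0.0, -0.25], [0.24, 1.98, -1.75, -11.91, 1.45, -0.0, -0.25], [0.26, 2.1, -1.88, -12.71, 1.55, 0.0, -0.25], [0.27, 2.22, -2.01, -13.5, 1.65, -0.0, -0.25], [0.28, 2.33, -2.15, -14.29, 1.74, -0.0, -0.25], [0.3, 2.45, -
[... 1245 characters left out ...]
], [0.03, 0.28, -0.74, -3.57, 0.44, 0.0, -0.25], [0.04, 0.33, -0.87, -4.17, 0.51, 0.0, -0.25], [0.04, 0.37, -1.0, -4.76, 0.58, -0.0, -0.25], [0.05, 0.41, -1.12, -5.36, 0.65, 0.0, -0.25], [0.05, 0.45, -1.25, -5.96, 0.73, 0.0, -0.25], [0.06, 0.48, -1.38, -6.55, 0.8, -0.0, -0.25], [0.06, 0.52, -1.51, -7.15, 0.87, -0.0, -0.25], [0.07, 0.55, -1.63, -7.74, 0.94, -0.0, -0.25], [0.07, 0.59, -1.76, -8.34, 1.02, -0.0, -0.25], [0.08, 0.62, -1.89, -8.93, 1.09, -0.0, -0.25], [0.08, 0.65, -2.02, -9.53, 1.16, 0.0, -0.25], [0.08, 0.68, -2.15, -10.13, 1.23, 0.0, -0.25], [0.09, 0.71, -2.28, -10.72, 1.31, 0.0, -0.25], [0.09, 0.74, -2.41, -11.32, 1.38, 0.0, -0.25], [0.09, 0.76, -2.54, -11.91, 1.45, 0.0, -0.25]]
```

View pics/c4.png

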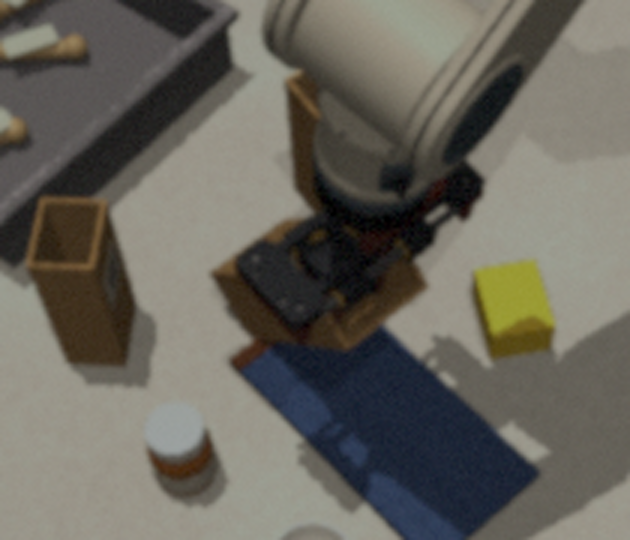

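The carton is held at about 42°, and its weight now rests on the fingers (Fz −1.6 N). The foot is at the strip and the bystanders haven't moved. I'll continue with the lowering.

Request:
servo_tool:
  increments:
    - [0.02,0.14,-0.1,-0.79,0.1,0,-0.25]
    - [0.03,0.28,-0.21,-1.59,0.19,0,-0.25]
    - [0.05,0.42,-0.32,-2.38,0.29,0,-0.25]
    - [0.07,0.56,-0.42,-3.18,0.39,0,-0.25]
    - [0.09,0.7,-0.54,-3.97,0.48,0,-0.25]
    - [0.1,0.84,-0.65,-4.76,0.58,0,-0.25]
    - [0.12,0.97,-0.76,-5.56,0.68,0,-0.25]
    - [0.13,1.1,-0.88,-6.35,0.77,0,-0.25]
    - [0.15,1.23,-1.0,-7.15,0.87,0,-0.25]
    - [0.17,1.36,-1.12,-7.94,0.97,0,-0.25]
    - [0.18,1.49,-1.24,-8.74,1.06,0,-0.25]
    - [0.2,1.62,-1.37,-9.53,1.16,0,-0.25]
    - [0.21,1.74,-1.49,-10.32,1.26,0,-0.25]
    - [0.23,1.86,-1.62,-11.12,1.36,0,-0.25]
    - [0.24,1.98,-1.75,-11.91,1.45,0,-0.25]
    - [0.26,2.1,-1.88,-12.71,1.55,0,-0.25]
    - [0.27,2.22,-2.01,-13.5,1.65,0,-0.25]
    - [0.28,2.33,-2.15,-14.29,1.74,0,-0.25]
    - [0.3,2.45,-2.28,-15.09,1.84,0,-0.25]
    - [0.31,2.56,-2.42,-15.88,1.94,0,-0.25]

```text
t: 9.88
ee_pos: [577.3, -98.9, 91.4]
orientation: [2.107, 1.865, -0.469]
ft_force: [0.4, 1.1, -0.6]
width: 33.0
grasp_force: 0.3
```

Request:
servo_tool:
  increments:
    - [0.01,0.11,-0.14,-0.79,0.1,0,-0.25]
    - [0.03,0.22,-0.28,-1.59,0.19,0,-0.25]
    - [0.04,0.32,-0.42,-2.38,0.29,0,-0.25]
    - [0.05,0.43,-0.56,-3.18,0.39,0,-0.25]
    - [0.06,0.53,-0.71,-3.97,0.48,0,-0.25]
    - [0.08,0.63,-0.86,-4.76,0.58,0,-0.25]
    - [0.09,0.72,-1.0,-5.56,0.68,0,-0.25]
    - [0.1,0.82,-1.15,-6.35,0.77,0,-0.25]
    - [0.11,0.91,-1.3,-7.15,0.87,0,-0.25]
    - [0.12,1.0,-1.46,-7.94,0.97,0,-0.25]
    - [0.13,1.09,-1.61,-8.74,1.06,0,-0.25]
    - [0.14,1.18,-1.76,-9.53,1.16,0,-0.25]
    - [0.15,1.26,-1.92,-10.32,1.26,0,-0.25]
    - [0.16,1.35,-2.07,-11.12,1.36,0,-0.25]
    - [0.17,1.43,-2.23,-11.91,1.45,0,-0.25]
    - [0.18,1.51,-2.39,-12.71,1.55,0,-0.25]
    - [0.19,1.58,-2.55,-13.5,1.65,0,-0.25]
    - [0.2,1.66,-2.71,-14.29,1.74,0,-0.25]
    - [0.21,1.73,-2.87,-15.09,1.84,0,-0.25]
    - [0.22,1.8,-3.04,-15.88,1.94,0,-0.25]

```text
t: 11.55
ee_pos: [579.5, -81.0, 61.0]
orientation: [1.926, 1.706, -0.722]
ft_force: [0.7, -1.1, -1.3]
width: 32.7
grasp_force: 0.3
```

```bash
python3 - <<'E'
from path import *
from h import *
grab.k=5
o=ctrl.get_obs();d=grab('scene');print(o['ft_force'].round(2),o['moment'].round(2),sz(o['ee_pos']),[sz(tcp(74)[0])],o['t'])
im=d['image'][80:260,150:360,::-1];cv2.imwrite('pics/c5.png',cv2.resize(im,None,fx=3,fy=3,interpolation=2))
E
```

```text
[ 0.68 -1.06 -1.25] [0.38 0.05 0.05] (np.float64(-117.1944985071941), np.float64(-0.014578642277258353), np.float64(60.999587482987025)) [(np.float64(-117.09157904463844), np.float64(-1.2874231985968028e-14), np.float64(61.17679600759838))] 11.55
```

View pics/c5.png

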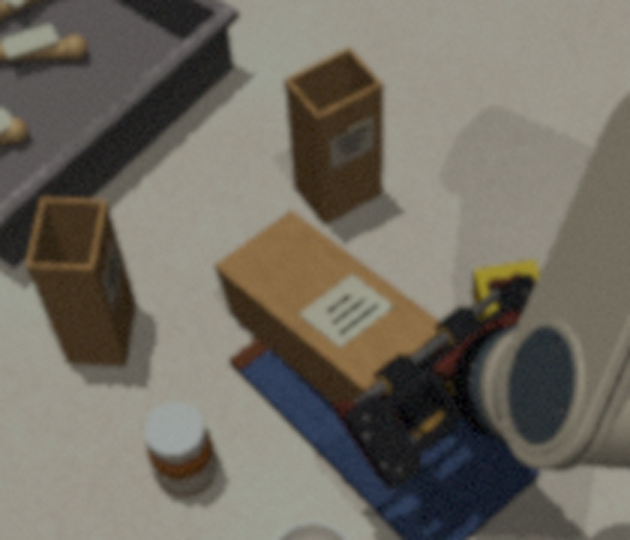

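The carton is at about 74°, foot at the strip with mouth forward, and it looks square to the board. Last part of the lowering next.

Request:
servo_tool:
  increments:
    - [0.01,0.05,-0.12,-0.6,0.07,0,-0.25]
    - [0.01,0.1,-0.25,-1.19,0.15,0,-0.25]
    - [0.02,0.15,-0.37,-1.79,0.22,0,-0.25]
    - [0.02,0.19,-0.49,-2.38,0.29,0,-0.25]
    - [0.03,0.24,-0.62,-2.98,0.36,0,-0.25]
    - [0.03,0.28,-0.74,-3.57,0.44,0,-0.25]
    - [0.04,0.33,-0.87,-4.17,0.51,0,-0.25]
    - [0.04,0.37,-1.0,-4.76,0.58,0,-0.25]
    - [0.05,0.41,-1.12,-5.36,0.65,0,-0.25]
    - [0.05,0.45,-1.25,-5.96,0.73,0,-0.25]
    - [0.06,0.48,-1.38,-6.55,0.8,0,-0.25]
    - [0.06,0.52,-1.51,-7.15,0.87,0,-0.25]
    - [0.07,0.55,-1.63,-7.74,0.94,0,-0.25]
    - [0.07,0.59,-1.76,-8.34,1.02,0,-0.25]
    - [0.08,0.62,-1.89,-8.93,1.09,0,-0.25]
    - [0.08,0.65,-2.02,-9.53,1.16,0,-0.25]
    - [0.08,0.68,-2.15,-10.13,1.23,0,-0.25]
    - [0.09,0.71,-2.28,-10.72,1.31,0,-0.25]
    - [0.09,0.74,-2.41,-11.32,1.38,0,-0.25]
    - [0.09,0.76,-2.54,-11.91,1.45,0,-0.25]

```text
t: 13.27
ee_pos: [580.4, -73.4, 35.8]
orientation: [1.782, 1.577, -0.889]
ft_force: [0.0, -0.6, -0.6]
width: 32.8
grasp_force: 0.0
```

```bash
python3 - <<'E'
from path import *
from h import *
grab.k=6
o=ctrl.get_obs();d=grab('top');print(o['ft_force'].round(2),sz(o['ee_pos']),[sz(tcp(86)[0])],o['t'])
cv2.imwrite('pics/c6.png',cv2.resize(d['image'][130:350,190:440,::-1],None,fx=2.7,fy=2.7,interpolation=2))
print(seg(tcp(86),np.linspace(86,90,11)[1:]))
E
```

```text
[ 0.   -0.65 -0.57] (np.float64(-124.78292804980501), np.float64(0.028256589723836496), np.float64(35.758535245325575)) [(np.float64(-124.75824197716643), np.float64(-1.2221918302904942e-14), np.float64(35.75975209303156))] 13.2667
[[0.0, 0.02, -0.09, -0.4, 0.05, -0.0, -0.25], [0.0, 0.03, -0.17, -0.79, 0.1, -0.0, -0.25], [0.01, 0.05, -0.26, -1.19, 0.15, 0.0, -0.25], [0.01, 0.06, -0.35, -1.59, 0.19, -0.0, -0.25], [0.01, 0.07, -0.44, -1.99, 0.24, 0.0, -0.25], [0.01, 0.09, -0.52, -2.38, 0.29, 0.0, -0.25], [0.01, 0.1, -0.61, -2.78, 0.34, -0.0, -0.25], [0.01, 0.11, -0.7, -3.18, 0.39, -0.0, -0.25], [0.02, 0.12, -0.79, -3.57, 0.44, 0.0, -0.25], [0.02, 0.13, -0.88, -3.97, 0.48, -0.0, -0.25]]
```

View pics/c6.png

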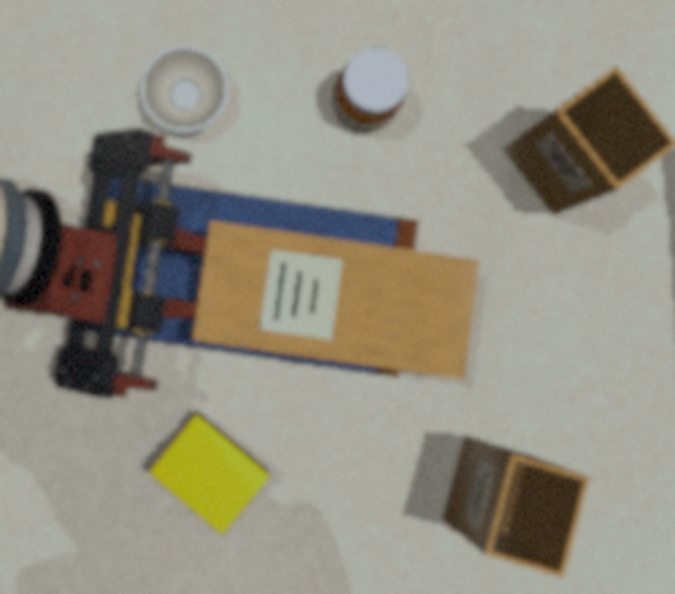

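```bash
python3 - <<'E'
from path import *
import pickle
from h import *
D=pickle.load(open('d0.pkl','rb'))['top']
def Q(n,l,z):
    for c in l:
        p=onz(D,c[0]/2.7+190,c[1]/2.7+130,z);print(n,np.round(sz(p),1))
Q('strip outer',[(416,221),(398,375)],12)
Q('foot up',[(477,259),(466,378)],80)
Q('mouth up',[(209,221),(194,344)],90)
E
```

```text
strip outer [-0.1 69.3 12. ]
strip outer [  1.5 -47.5  12. ]
foot up [35.3 40.2 80. ]
foot up [ 37.9 -42.5  80. ]
mouth up [-153.    38.4   90. ]
mouth up [-150.7  -46.4   90. ]
```

The view shows the carton square on the board and almost flat, but its foot overhangs the strip by about 30 mm because it slid back on the way down. I'll set it down, withdraw, and measure again.

Request:
servo_tool:
  increments:
    - [0.0,0.02,-0.09,-0.4,0.05,0,-0.25]
    - [0.0,0.03,-0.17,-0.79,0.1,0,-0.25]
    - [0.01,0.05,-0.26,-1.19,0.15,0,-0.25]
    - [0.01,0.06,-0.35,-1.59,0.19,0,-0.25]
    - [0.01,0.07,-0.44,-1.99,0.24,0,-0.25]
    - [0.01,0.09,-0.52,-2.38,0.29,0,-0.25]
    - [0.01,0.1,-0.61,-2.78,0.34,0,-0.25]
    - [0.01,0.11,-0.7,-3.18,0.39,0,-0.25]
    - [0.02,0.12,-0.79,-3.57,0.44,0,-0.25]
    - [0.02,0.13,-0.85,-3.97,0.48,0,-0.25]
    - [0.02,0.13,-0.85,-3.97,0.48,0,-0.25]
    - [0.02,0.13,-0.85,-3.97,0.48,0,-0.25]

```text
t: 14.32
ee_pos: [580.5, -72.1, 27.1]
orientation: [1.733, 1.534, -0.941]
ft_force: [0.3, 0.1, 0.1]
width: 32.9
grasp_force: 0.0
```

```bash
python3 - <<'E'
from path import *
from h import *
grab.k=7
o=ctrl.get_obs();d=grab('scene');print(o['ft_force'].round(2),sz(o['ee_pos']),o['t'])
d2=grab('top')
a=cv2.resize(d['image'][110:260,200:350,::-1],None,fx=2.6,fy=2.6,interpolation=2)
b=cv2.resize(d2['image'][180:330,240:390,::-1],None,fx=2.6,fy=2.6,interpolation=2)
cv2.imwrite('pics/c7.png',np.hstack([a,b]))
E
```

```text
[0.28 0.14 0.11] (np.float64(-126.12204385914818), np.float64(-0.0703997673980935), np.float64(27.140685301402215)) 14.3167
```

View pics/c7.png

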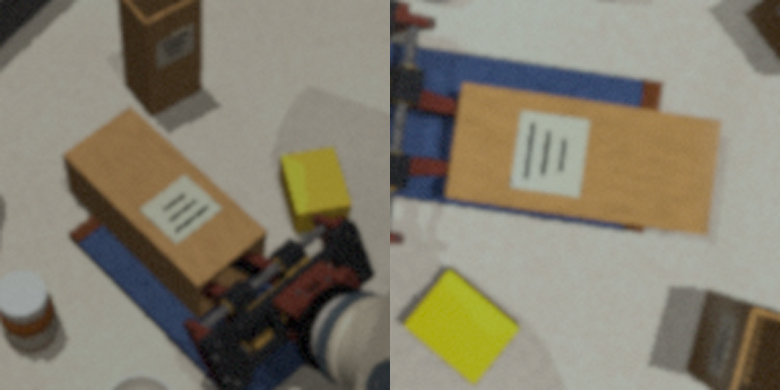

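The carton lies flat with its mouth over the pad, and there is no force on the hand. That was my eleventh view, one over the limit of ten, so from here I'll measure by numbers only. Now I withdraw.

Request:
servo_tool:
  increments:
    - [0.12,0.99,0,0,0,0,-0.25]
    - [0.24,1.99,0,0,0,0,-0.25]
    - [0.36,2.98,0,0,0,0,-0.25]
    - [0.48,3.97,0,0,0,0,-0.25]
    - [0.6,4.96,0,0,0,0,-0.25]
    - [0.72,5.95,0,0,0,0,-0.25]
    - [0.84,6.95,0,0,0,0,-0.25]
    - [0.84,6.95,3,0,0,0,-0.25]
    - [0.84,6.95,7,0,0,0,-0.25]
    - [0.84,6.95,11,0,0,0,-0.25]
    - [0.84,6.95,15,0,0,0,-0.25]
    - [0.84,6.95,18,0,0,0,-0.25]
    - [0.84,6.95,18,0,0,0,-0.25]

```text
t: 15.5
ee_pos: [591.5, -1.2, 213.5]
orientation: [1.736, 1.53, -0.93]
ft_force: [1.0, -0.4, 0.4]
width: 33.5
grasp_force: 0.0
```

```bash
cat > meas.py <<'E'
from path import *
from h import *
def meas(k):
    grab.k=k;d=grab('top');a=d['image'][:,:,::-1];hsv=cv2.cvtColor(np.ascontiguousarray(a),cv2.COLOR_BGR2HSV)
    def loc(m,z,n):
        c=max(cv2.findContours(m,0,2)[0],key=cv2.contourArea);r=cv2.boxPoints(cv2.minAreaRect(c))
        P=np.array([sz(onz(d,u,v,z))[:2] for u,v in r]);print(n,cv2.contourArea(c),P.round(1).tolist());return P
    ref=hsv[215,365] if k==8 else None;print('hsv ref',ref)
    m=cv2.inRange(hsv,(8,90,110),(22,255,255));m[:,:230]=0;m[:,420:]=0;m[:190]=0;m[290:]=0
    m=cv2.morphologyEx(m,cv2.MORPH_CLOSE,np.ones((25,25)))
    P=loc(m,78,'carton');e=P-np.roll(P,-1,0);e=e[np.argmax(np.linalg.norm(e,axis=1))];print('yaw vs board',(np.degrees(np.arctan2(e[1],e[0]))+90)%180-90)
    y=cv2.inRange(hsv,(22,120,90),(36,255,255));y[:,:60]=0;loc(y,40,'box')
    o=ctrl.get_obs();print(o['t'],sz(o['ee_pos']),o['ft_force'].round(2))
E
python3 -c "
from meas import *
meas(8)
st=(pos(-126.1,27.2)+np.array([8.4,69.5,180]),ori(57))
print(row(*st,pos(110,230),ori(0)))
E0=(pos(110,230),ori(0))"
```

```text
hsv ref [ 33  17 170]
carton 4376.0 [[-152.3, -51.0], [-156.3, 55.1], [34.2, 61.7], [35.6, -44.5]]
yaw vs board 1.9791280803405868
box 975.5 [[-172.6, -140.6], [-143.9, -94.1], [-84.3, -130.1], [-113.2, -176.2]]
15.55 (np.float64(-197.4486924188108), np.float64(1.287055993763914), np.float64(210.5476083193725)) [0.27 0.27 0.61]
[-3.7, -30.39, 2.28, 56.58, -6.9, 0.0]
```

```bash
python3 - <<'E'
from path import *
import pickle
from h import *
D=pickle.load(open('d0.pkl','rb'))['top']
for q in [(145,70),(187,30),(228,85),(185,118),(105,317),(165,332),(150,403),(90,388)]:
    print([np.round(sz(onz(D,q[0]/2+325,q[1]/2+140,z))[:2],0).tolist() for z in(120,150)])
im=cv2.cvtColor(cv2.imread('pics/top_8.png'),cv2.COLOR_BGR2HSV)
for v in (215,225,235,245,255,262): print(v,[im[v,u].tolist() for u in(255,275,320,345,360,366,375)])
E
```

```text
[[71.0, 136.0], [63.0, 129.0]]
[[105.0, 178.0], [96.0, 169.0]]
[[147.0, 133.0], [136.0, 126.0]]
[[112.0, 98.0], [102.0, 92.0]]
[[62.0, -88.0], [54.0, -86.0]]
[[115.0, -93.0], [106.0, -91.0]]
[[109.0, -155.0], [100.0, -151.0]]
[[56.0, -150.0], [49.0, -146.0]]
215 [[111, 122, 100], [18, 133, 161], [111, 122, 109], [21, 22, 161], [25, 18, 169], [33, 17, 168], [28, 18, 170]]
225 [[110, 117, 98], [18, 127, 162], [19, 134, 154], [19, 137, 162], [19, 66, 162], [23, 27, 167], [24, 21, 172]]
235 [[110, 122, 111], [18, 131, 160], [19, 133, 159], [18, 132, 155], [18, 122, 161], [17, 64, 159], [33, 17, 170]]
245 [[112, 117, 111], [18, 134, 160], [18, 135, 160], [19, 137, 156], [18, 124, 164], [21, 30, 159], [28, 18, 171]]
255 [[111, 127, 90], [18, 133, 157], [18, 131, 164], [18, 131, 160], [18, 125, 159], [22, 24, 161], [36, 15, 171]]
262 [[27, 17, 164], [37, 14, 170], [18, 127, 157], [17, 134, 154], [18, 124, 160], [28, 19, 163], [33, 18, 172]]
```

```bash
python3 - <<'E'
from path import *
st=(pos(-126.1,27.2)+np.array([8.4,69.5,180]),ori(57))
for sg in(90,-90):
    R2=R.from_rotvec([0,0,sg],degrees=True)*RD
    print(sg,row(*st,pos(75,200),R2))
print(sz(st[0]),(bx*-3.5).round(2),(bx*-4.75).round(2))
E
```

```text
90 [-3.27, -26.91, -0.72, 49.48, 38.73, 81.82]
-90 [-3.27, -26.91, -0.72, 38.73, -49.48, -81.82]
(np.float64(-196.12093996899998), np.float64(-0.07082000000000624), np.float64(207.2)) [ 0.42  3.47 -0.  ] [ 0.57  4.72 -0.  ]
```

Request:
servo_tool:
  increments:
    - [-3.27,-26.91,-0.72,38.73,-49.48,-81.82,-1]
    - [-3.27,-26.91,-0.72,38.73,-49.48,-81.82,-1]
    - [-3.27,-26.91,-0.72,38.73,-49.48,-81.82,-1]
    - [-3.27,-26.91,-0.72,38.73,-49.48,-81.82,-1]
    - [-3.27,-26.91,-0.72,38.73,-49.48,-81.82,-1]
    - [-3.27,-26.91,-0.72,38.73,-49.48,-81.82,-1]
    - [-3.27,-26.91,-0.72,38.73,-49.48,-81.82,-1]
    - [-3.27,-26.91,-0.72,38.73,-49.48,-81.82,-1]
    - [-3.27,-26.91,-0.72,38.73,-49.48,-81.82,-1]
    - [-3.27,-26.91,-0.72,38.73,-49.48,-81.82,-1]
    - [-3.27,-26.91,-0.72,38.73,-49.48,-81.82,-1]
    - [-3.27,-26.91,-0.72,38.73,-49.48,-81.82,-1]
    - [-3.27,-26.91,-0.72,38.73,-49.48,-81.82,-1]
    - [-3.27,-26.91,-0.72,38.73,-49.48,-81.82,-1]
    - [-3.27,-26.91,-0.72,38.73,-49.48,-81.82,-1]
    - [-3.27,-26.91,-0.72,38.73,-49.48,-81.82,-1]
    - [-3.27,-26.91,-0.72,38.73,-49.48,-81.82,-1]
    - [-3.27,-26.91,-0.72,38.73,-49.48,-81.82,-1]

```text
t: 17.05
ee_pos: [556.2, -271.2, 199.1]
orientation: [-3.136, 0.188, 0.003]
ft_force: [0.7, 0.3, -0.6]
width: 0.3
grasp_force: 0.0
```

```bash
python3 - <<'E'
from path import *
from workcell import ctrl
o=ctrl.get_obs();print(o['qpos'].round(2),o['t'],np.round(sz(o['ee_pos']),1),o['ft_force'].round(1),o['width'],R.from_rotvec(o['orientation']).as_matrix().round(2).tolist())
E
```

```text
[-0.47  0.44  1.66 -0.    1.04  1.22] 17.05 [ 7.450e+01 -1.000e-01  1.991e+02] [ 0.7  0.3 -0.6] 0.34858866425971985 [[0.99, -0.12, -0.0], [-0.12, -0.99, 0.0], [-0.0, -0.0, -1.0]]
```

Request:
servo_tool:
  increments:
    - [0,0,-3,0,0,0,-1]
    - [0,0,-6,0,0,0,-1]
    - [0,0,-9,0,0,0,-1]
    - [0,0,-12,0,0,0,-1]
    - [0,0,-14,0,0,0,-1]
    - [0,0,-16,0,0,0,-1]
    - [0.18,1.49,-16,0,0,0,-1]
    - [0.24,1.99,-16,0,0,0,-1]
    - [0.28,2.3,-16,0,0,0,-1]
    - [0.31,2.6,-16,0,0,0,-1]
    - [0.36,2.95,-16,0,0,0,-1]
    - [0.4,3.25,-16,0,0,0,-1]
    - [0.43,3.5,-16,0,0,0,-1]
    - [0.43,3.5,-16,0,0,0,-1]

```text
t: 18.22
ee_pos: [561.2, -236.8, 41.0]
orientation: [3.135, -0.19, 0.003]
ft_force: [0.3, -0.1, -0.2]
width: 0.7
grasp_force: 0.4
```

```bash
python3 - <<'E'
s=open('meas.py').read()
s=s.replace("m=cv2.inRange(hsv,(8,90,110),(22,255,255));m[:,:230]=0;m[:,420:]=0;m[:190]=0;m[290:]=0","m=cv2.inRange(hsv,(12,85,135),(24,255,255));m[:,:230]=0;m[:,380:]=0;m[:195]=0;m[285:]=0").replace("ones((25,25))","ones((3,3))")
open('meas.py','w').write(s)
E
python3 -c "
from meas import *
meas(9)"
```

```text
hsv ref None
carton 1074.5 [[-160.9, -42.5], [-161.5, 39.8], [-75.3, 40.0], [-75.6, -42.2]]
yaw vs board 0.1807678494327547
box 1007.5 [[-172.6, -141.5], [-143.1, -93.7], [-82.8, -130.1], [-112.6, -177.4]]
18.2667 (np.float64(39.72351106569437), np.float64(0.43956118211831985), np.float64(40.67667886308625)) [-0.35 -0.88  0.89]
```

Request:
servo_tool:
  increments:
    - [0.03,0.25,0,0,0,0,-1]
    - [0.06,0.5,0,0,0,0,-1]
    - [0.09,0.75,0,0,0,0,-1]
    - [0.12,1.0,0,0,0,0,-1]
    - [0.15,1.2,0,0,0,0,-1]
    - [0.16,1.3,0,0,0,0,-1]
    - [0.16,1.3,0,0,0,0,-1]

```text
t: 18.85
ee_pos: [562.1, -223.3, 40.0]
orientation: [-3.135, 0.19, -0.0]
ft_force: [-0.1, -1.8, 1.3]
width: 0.5
grasp_force: 0.7
```

Request:
servo_tool:
  increments:
    - [-0.12,-1,0,0,0,0,-1]
    - [-0.24,-2,0,0,0,0,-1]
    - [-0.36,-3,0,0,0,0,-1]
    - [-0.36,-3,4,0,0,0,-1]
    - [-0.36,-3,8,0,0,0,-1]
    - [-0.36,-3,12,0,0,0,-1]
    - [-0.36,-3,16,0,0,0,-1]
    - [-8,-3,19,0,0,0,-1]
    - [-12,-3,19,0,0,0,-1]
    - [-15,-3,20,0,0,0,-1]
    - [-15,-3,20,0,0,0,-1]
    - [-15,-3,20,0,0,0,-1]

```text
t: 19.85
ee_pos: [407.6, -253.9, 241.0]
orientation: [-3.135, 0.194, 0.002]
ft_force: [-0.3, -0.8, -0.1]
width: 0.5
grasp_force: 0.0
```

```bash
python3 -c "
from meas import *
meas(10)
d=grab('top');a=np.ascontiguousarray(d['image'][:,:,::-1]);b=cv2.imread('pics/top_0.png')
for n,(u,v) in {'jar':(327,163),'dish':(258,163)}.items():
    r=lambda i:i[v-22:v+22,u-25:u+25].astype(np.float32)
    print(n,cv2.phaseCorrelate(cv2.cvtColor(r(b),cv2.COLOR_BGR2GRAY),cv2.cvtColor(r(a),cv2.COLOR_BGR2GRAY)))
h=cv2.cvtColor(a,cv2.COLOR_BGR2HSV)
for yy in(-25,0,25):
    l=[]
    for s in range(-20,60):
        p=proj(d,pos(s,78)+yy*by);q=h[int(round(p[1])),int(round(p[0]))]
        l.append(q[1]>75)
    print(yy,'foot end s',max(np.where(l)[0])-20)
"
```

```text
hsv ref None
carton 4200.5 [[-174.5, -43.4], [-175.1, 39.2], [14.6, 39.5], [13.2, -43.0]]
yaw vs board 0.08379501300632342
box 997.0 [[-173.5, -142.9], [-144.5, -93.7], [-83.1, -129.1], [-112.4, -177.8]]
19.9 (np.float64(75.55121444170452), np.float64(-147.1808556353209), np.float64(240.93862969427022)) [ 0.23 -0.83  0.8 ]
jar ((0.047683310159118975, 0.43662360654660404), 0.9347714012993706)
dish ((0.06342944950203488, 0.4925977442802072), 0.902159108903673)
-25 foot end s 13
0 foot end s 13
25 foot end s 14
```

```bash
python3 -c "
from workcell import ctrl
print(ctrl.close_job())"
```

```text
the job is handed in; nothing more can be done
None
```

The carton is down on its side on the blue pad, mouth away from the strip and square to the board (about 0.1° off), and the job is handed in at about 20 s. Its foot slid back about 30 mm on the way down, so I pushed it back with the fingers to about 13 mm past the strip edge. The jar, box and dish are where they were and the hand is clear, but I viewed 11 pictures, one over the limit of 10.

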